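# Turn the bottle carousel to the reader by a spoke and press read

## Robot

A 7-joint arm with a two-finger parallel gripper is mounted at the origin on a cart in front of the work surface, level with it; the furniture and walls round the work are solid. World frame = base frame: x ahead of the robot, y to its left, z up, the work surface at z = 0. Lengths are in m, angles in rad, forces in N, time in s.
With the tool pointing down it reaches from about 0.4 to 0.875 m from the base axis. Payload 19.3 kg.
Tool frame: the origin (TCP) lies at the very end of the fingers, on their centre line; the grasp point (between the pads) lies 19 mm behind it; z points along the fingers, y is the line along which they close (so a half turn about z gives the same grasp; the last joint's range is limited). The gripper opens to 85 mm and grips with 20 to 120 N. Pads are 22 mm wide; open, the fingers measure 114 mm over their backs; the gripper's body (76 mm by 85 mm) begins 54 mm behind the grasp point. The pads swing forward as they close: fully open they stand 13 mm farther back than shut.
Start: joints at [-1.214, 0.521, -0.036, 1.599, 0.021, 1.021, -0.113], TCP at [0.259, 0.569, 0.231] pointing down, gripper open.
Joint ranges: [-2.91, 2.91], [-0.3, 2.13], [-1.5, 1.42], [0.17, 2.43], [-1.26, 4.41], [0.16, 1.93], [-2.52, 2.52]. Speed limits (rad/s): [1.89, 1.89, 2.39, 2.39, 3.01, 3.01, 3.01].

## Interface

Orientations are given as [roll, pitch, yaw] about the fixed x, y, z axes, in that order (R = Rz(yaw) Ry(pitch) Rx(roll)).
In Python, from workcell import bot gives the robot as it stands.
- The arm moves only by the tool carry_out, never from a script. Its argument "rows" is a list that holds one entry, the list of rows, each a list of 4 numbers: the shift along the tool's x, y, z in m, then the turn about the tool's z in degrees. In form: [[[x, y, z, twist], ...]]. A call has 1 to 12 rows; each row is the pose to reach, as a shift and turn from the pose commanded when the call began, along the tool's axes at that moment; what a row does not reach only later rows make up. A row lasts 1/12 s, in which the tool goes at most 41.7 mm and 7.16 degrees, less where a joint would pass 70% of its speed; a pose out of reach is approached as far as the arm can. A call with a gripper value outside its range is refused whole. "grip" is the finger opening in m, from 0 to 0.0854, set as the call begins (left out, the last holds). The fingers move at their own pace and stop on an object; "grip_force" is the grip in N (left out, the last holds). Time passes only in rows, so rows that repeat a pose let the fingers close. It gives the time, the measured TCP pose, the force, the opening and the grip force at its end, in the units of the state.
- bot.observe(): the state, without advancing time (a new reading comes with each control period).
- bot.grab_frame(name): name is "scene" or "top" or "wrist"; returns a dict with "pixels" (400x640x3 uint8, red, green, blue), "K" (3x3 intrinsics, pixels), "k1" (the pictures are not rectified: a ray, as slopes to the right and down, at radius r is drawn at 1 + k1 r^2 times it, then the intrinsics apply), "pose" (4x4, takes a point from camera to world coordinates). Camera axes: x right, y down, z forward; pixel columns grow to the right and rows downward; lengths in m; the calibration is good to about 2 mm. A picture is of the moment at which its call begins. There is no depth.
- bot.job_done(): hands the job in; it is judged then, once.
Trained networks look in a picture, given as the dict that the camera call returned (one of the last four; its "shot" number tells which), for a name from the list of things; names that differ only in an ending like _2 or _b are one class to them, and where a whole thing is asked for, a point or a joint stands for the part that bears it (a point fixed in the world has none). Each returns a list of dicts, best first, with "conf" (0 to 1); they miss things now and then, are a little off and sometimes report something else, mostly with a low value. They report only what shows in the picture. A call takes as long as a camera call.
- bot.look_for(picture, label): "position" ([column, row] in pixels, amid what is visible of it).
- bot.regions_of(picture, label): "region" (400x640 bool, what is visible of it) and "position" ([column, row] in pixels, amid what is visible of it).
- bot.spot_point(picture, label): "position" ([column, row] in pixels: a listed point, or the origin of a listed thing).
The state is a dict: "clock": time; "qpos": joint angles; "qd": joint speeds; "joint_efforts": joint torques, N m; "position": TCP position; "tool_rot": TCP orientation; "force": force on the tool from outside, world axes, zero at the start; "moment": the same for the moment, N m; "grip_width": finger opening in m; "finger_force": force on a finger pad.
Only numpy, scipy, OpenCV 4.12 (cv2) and the standard library are available. Lean on these libraries where they do the work, as an engineer would, in place of code of your own. Each camera call takes 0.05 s, during which the arm holds its last target. There are 200 camera calls.

## Task

Bring the blue-capped dropper bottle squarely in front of the reader's window by gently pushing one of the carousel's spokes with a finger, and let the carousel come to rest there; only then press the green button on top of the reader fully down and let it come back up. Push and press only: do not pinch a spoke, do not touch or lift any of the bottles, and leave everything else on the counter where it is. Finish with the hand clear.

Things in the scene. Friction and masses are not known exactly. Their poses are not given: they have to be found in the camera images.
- station: Fixed grey foot plate (round, 188 mm across, top 12 mm above the worktop) carrying the reader, a white box 54 x 70 mm whose top is 84 mm above the worktop. Origin: on the carousel's turning axis, at worktop height; its +x axis points level from the axis to the middle of the reader, which stands 94 to 148 mm out along it; z up.
- reader_window (a point): Centre of the dark window, 42 mm wide, in the reader's face towards the carousel; 93 mm out from the turning axis, 58 mm above the worktop.
- carousel: Carousel: white disc 168 mm across with three grey cups (34 mm across, rims 42 mm up, centres 60 mm from the axis, one on its +x axis), column 36 mm across up to 153 mm, three spokes. Origin: on the turning axis at worktop height, z up. Turns without limit either way; friction about 0.08 N m, stops at once when not pushed. Bottles ride in the cups, tops 115 mm above the worktop.
- spoke_a (a point): On the middle line of spoke A, 60 mm from the axis, 140 mm above the worktop. Level round steel rod, 10 mm thick, from the column out to a black ball 18 mm across, 84 mm from the axis. Spokes lie midway between cups (this one 60 degrees counter-clockwise from above off the carousel's +x); 20 mm of air between rod and bottle tops.
- spoke_b (a point): On the middle line of spoke B, 60 mm from the axis, 140 mm above the worktop. Level round steel rod, 10 mm thick, from the column out to a black ball 18 mm across, 84 mm from the axis. Spokes lie midway between cups (this one 180 degrees counter-clockwise from above off the carousel's +x); 20 mm of air between rod and bottle tops.
- spoke_c (a point): On the middle line of spoke C, 60 mm from the axis, 140 mm above the worktop. Level round steel rod, 10 mm thick, from the column out to a black ball 18 mm across, 84 mm from the axis. Spokes lie midway between cups (this one 300 degrees counter-clockwise from above off the carousel's +x); 20 mm of air between rod and bottle tops.
- read_button_top (a point): Centre of the top of the round green push button (24 mm across) on top of the reader, 121 mm out from the turning axis and 106 mm above the worktop, standing in a black collar 40 mm across; pressed straight down.
- read_button (a joint): Travel of the green button in m: 0 up, 0.006 fully down (about 5 N); a spring brings it back.
- blue_bottle: Loose dropper bottle, blue cap, 25 mm diameter, 90 mm tall, about 40 g, standing upright in a carousel cup. Origin: centre of its underside, z up. This is the one to bring to the window.
- white_bottle: Loose dropper bottle, white cap, 25 mm diameter, 90 mm tall, about 40 g, standing upright in a carousel cup. Origin: centre of its underside, z up. Not wanted at the window.
- black_bottle: Loose dropper bottle, black cap, 25 mm diameter, 90 mm tall, about 40 g, standing upright in a carousel cup. Origin: centre of its underside, z up. Not wanted at the window.
- tip_box: Loose bystander on the worktop: blue pipette-tip box, 90 x 122 x 68 mm. Leave it where it is.
- tube_rack: Loose bystander on the worktop: empty blue tube rack, 59 x 154 x 62 mm. Leave it where it is.

How it is judged:
By the outcome, as a careful person would: the job done as asked, in the order asked, and still so for the second after the job is handed in, with the robot touching nothing.
It also fails if it takes over 51 s, if anything falls off the work surface, if the arm or the gripper's body presses on something with over 40 N, if the wrist force passes 120 N, or if a joint passes its speed limit or range.

## Working session

There is one attempt and no reset: what is moved stays moved. The work goes in short steps, Python scripts to look and compute and a tool call to move; the robot and the scene stay as the last step left them, time stands still between calls to the robot, and variables do not carry over. Pictures are saved under pics/ and viewed, at most 10 in all, crops included, and the job is handed in when it is done.

Besides the shell and the picture viewer there is one more tool, called in YAML: its name, and indented under it one key for each argument. carry_out: Moves the arm, as the interface text tells. Its arguments: {"type":"object","properties":{"rows":{"type":"array","items":{"type":"array","items":{"type":"array","items":{"type":"number"}}}},"grip":{"type":"number"},"grip_force":{"type":"number"}},"required":["rows"]}

```bash
mkdir -p pics
cat > h.py <<'E'
import numpy as np, cv2
from workcell import bot
def ray(p,px):
    K=p["K"];k=p["k1"]
    d=np.array([(px[0]-K[0,2])/K[0,0],(px[1]-K[1,2])/K[1,1]]);u=d.copy()
    for _ in range(20): u=d/(1+k*(u@u))
    T=np.array(p["pose"]);return T[:3,3],T[:3,:3]@np.array([u[0],u[1],1])
def atz(p,px,z):
    o,d=ray(p,px);return o+d*(z-o[2])/d[2]
def proj(p,X):
    T=np.array(p["pose"]);c=T[:3,:3].T@(np.array(X)-T[:3,3]);u=c[:2]/c[2];u=u*(1+p["k1"]*(u@u))
    return [p["K"][0,0]*u[0]+p["K"][0,2],p["K"][1,1]*u[1]+p["K"][1,2]]
Z=dict(station=0,reader_window=.058,spoke_a=.14,spoke_b=.14,spoke_c=.14,read_button_top=.106,blue_bottle=.025,white_bottle=.025,black_bottle=.025,carousel=0)
def save(p,n): cv2.imwrite("pics/"+n,p["pixels"][:,:,::-1])
E
python3 - <<'E'
from h import *
np.set_printoptions(precision=4,suppress=True)
s=bot.observe();print(s)
for n in ("top","scene"):
    p=bot.grab_frame(n);p["K"]=np.array(p["K"]);save(p,n+"0.png");print(n,np.array(p["pose"])[:3,3])
    for l,z in Z.items():
        for r in bot.spot_point(p,l)[:3]: print(l,r["conf"],np.round(r["position"]),atz(p,r["position"],z))
E
```

```text
{'clock': 0.0, 'qpos': array([-1.2142,  0.522 , -0.0363,  1.6   ,  0.0212,  1.0211, -0.1128]), 'qd': array([-0.0002,  0.0004,  0.0008,  0.002 , -0.0002, -0.001 ,  0.0018]), 'joint_efforts': array([ -0.0009, -92.7104,   1.9791, -36.9944,   0.0177,   0.0082,
         0.0001]), 'position': array([0.2586, 0.5686, 0.2307]), 'tool_rot': array([-3.1405,  0.    ,  2.7147]), 'force': array([ 0.376 , -0.2696,  0.4277]), 'moment': array([ 0.0268, -0.0039,  0.0212]), 'finger_force': 0.0, 'grip_width': 0.08534004508358953}
top [ 0.5008 -0.2625  0.9475]
station 0.69 [290. 246.] [ 0.4741 -0.1915  0.    ]
station 0.68 [305. 270.] [ 0.423  -0.2245  0.    ]
reader_window 0.76 [330. 201.] [ 0.5681 -0.2754  0.058 ]
spoke_a 0.8 [339. 220.] [ 0.5273 -0.2909  0.14  ]
spoke_a 0.79 [336. 280.] [ 0.4173 -0.2879  0.14  ]
spoke_a 0.56 [290. 244.] [ 0.4804 -0.2025  0.14  ]
spoke_b 0.8 [339. 220.] [ 0.5273 -0.2909  0.14  ]
spoke_b 0.79 [336. 280.] [ 0.4173 -0.2879  0.14  ]
spoke_b 0.56 [290. 244.] [ 0.4804 -0.2025  0.14  ]
spoke_c 0.8 [339. 220.] [ 0.5273 -0.2909  0.14  ]
spoke_c 0.79 [336. 280.] [ 0.4173 -0.2879
[... 678 characters left out ...]
 0.14  ]
spoke_b 0.82 [276. 190.] [ 0.4321 -0.2716  0.14  ]
spoke_b 0.74 [315. 183.] [ 0.5198 -0.2922  0.14  ]
spoke_b 0.7 [277. 172.] [ 0.4869 -0.1854  0.14  ]
spoke_c 0.82 [276. 190.] [ 0.4321 -0.2716  0.14  ]
spoke_c 0.74 [315. 183.] [ 0.5198 -0.2922  0.14  ]
spoke_c 0.7 [277. 172.] [ 0.4869 -0.1854  0.14  ]
read_button_top 0.55 [334. 187.] [ 0.5883 -0.2762  0.106 ]
blue_bottle 0.83 [261. 229.] [ 0.4162 -0.2242  0.025 ]
blue_bottle 0.23 [387. 227.] [ 0.6632 -0.3902  0.025 ]
white_bottle 0.84 [304. 242.] [ 0.4661 -0.3245  0.025 ]
white_bottle 0.7 [390. 229.] [ 0.6637 -0.3995  0.025 ]
black_bottle 0.62 [299. 212.] [ 0.5372 -0.2046  0.025 ]
carousel 0.97 [287. 241.] [ 0.4572 -0.2685 -0.    ]
```

```bash
ls pics
```

```text
scene0.png
top0.png
```

Run:
```python
import cv2
a=cv2.imread("pics/top0.png")[120:320,220:460];b=cv2.imread("pics/scene0.png")[120:320,180:420]
cv2.imwrite("pics/c0.png",cv2.resize(cv2.hconcat([a,b]),(800,333),interpolation=cv2.INTER_CUBIC))
```

```text
(no output)
```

View pics/c0.png

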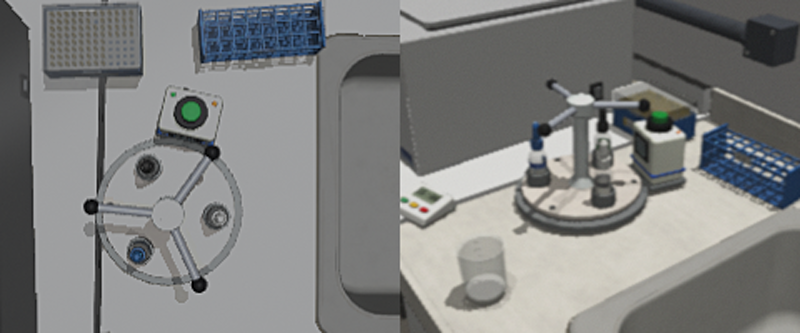

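View pics/top0.png

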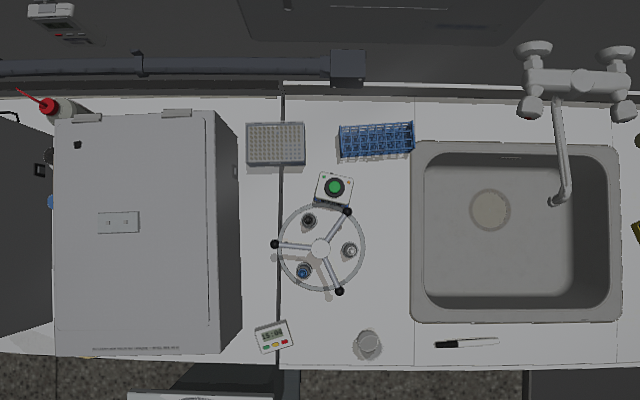

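The top picture shows a reader with a green button at (334,187), spoke balls at (347,212), (275,244) and (340,291), and the blue bottle at (303,271). The black bottle is at (309,220) and the white one at (350,250). A large box stands at the left, between the arm's start and the carousel, so I need its height.

View pics/scene0.png

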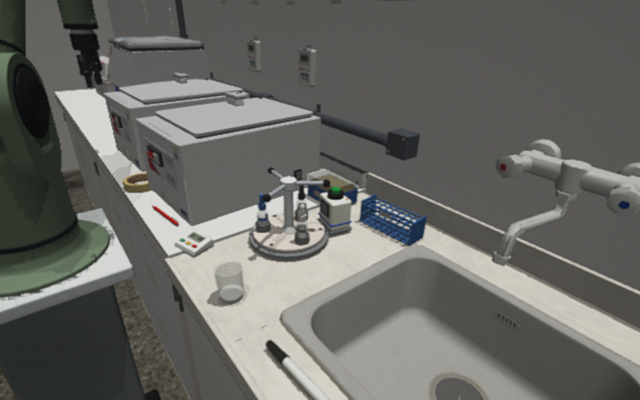

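Run:
```python
from h import *
from scipy.optimize import least_squares
np.set_printoptions(precision=4,suppress=True)
p=bot.grab_frame("top");q=bot.grab_frame("scene")
balls=[]
for pic in (p,q):
    g=pic["pixels"].max(2); out=[]
    for r in bot.spot_point(pic,"spoke_a")[:3]: out.append(r["position"])
    balls.append(out)
# model fit: axis x,y, station yaw, carousel phase
bt=[(347.2,211.8),(274.6,244.2),(340,291)]
B=np.array([atz(p,b,.14) for b in bt]);print("balls",B)
A=cv2.fitEllipse  # noqa
hsv=cv2.cvtColor(p["pixels"],cv2.COLOR_RGB2HSV)
m=(hsv[:,:,1]>120)&(abs(hsv[:,:,0].astype(int)-65)<22);m[:170]=0;m[205:]=0;m[:,:310]=0;m[:,360:]=0
v,u=np.nonzero(m);btn=atz(p,(u.mean(),v.mean()),.106);print("btn",u.mean(),v.mean(),len(u),btn)
axis=least_squares(lambda a:np.hypot(*(B[:,:2]-a).T)-.084,B[:,:2].mean(0));print(axis.x,axis.fun)
a=axis.x;print("station yaw",np.degrees(np.arctan2(*(btn[:2]-a)[::-1])),np.hypot(*(btn[:2]-a)))
print("spokes",np.degrees(np.arctan2(B[:,1]-a[1],B[:,0]-a[0])))
for n,pic in (("top",p),("scene",q)):
    h=bot.look_for(pic,"blue_bottle");print(n,h[0])
    for px in [(bot.spot_point(pic,"spoke_a"))]: print([atz(pic,r["position"],.14) for r in px[:3]])
print(proj(q,[*a,.153]),proj(q,[*btn[:2],.106]))
```

```text
balls [[ 0.5417 -0.3058  0.14  ]
 [ 0.4801 -0.1735  0.14  ]
 [ 0.3971 -0.2946  0.14  ]]
btn 333.90983606557376 186.20491803278688 122 [ 0.5924 -0.2814  0.106 ]
[ 0.4727 -0.2575] [0.0002 0.0002 0.0002]
station yaw -11.319845218560786 0.12200504091547902
spokes [ -35.009    84.9774 -153.8651]Traceback (most recent call last):
  File "<stdin>", line 21, in <module>
IndexError: list index out of range
```

The scene picture shows the carousel around (290,240) and boxes between it and the arm. I'll measure their heights to plan a path over them.

Run:
```python
from h import *
np.set_printoptions(precision=4,suppress=True)
p=bot.grab_frame("top");q=bot.grab_frame("scene")
def mid(a,b):
    o1,d1=ray(p,a);o2,d2=ray(q,b)
    s=np.linalg.lstsq(np.c_[d1,-d2],o2-o1,rcond=None)[0]
    x,y=o1+s[0]*d1,o2+s[1]*d2;return (x+y)/2,np.linalg.norm(x-y)
print("bottom corner top/scene",atz(p,(240,350),0),atz(q,(192,218),0))
for n,a,b in [("top near right",(210,352),(182,150)),("top far right",(213,112),(319,118)),("top near left",(56,356),(140,118)),("knob",(118,222),(237,97))]: print(n,mid(a,b))
r=(-45.)
a=np.array([.4727,-.2575])
for t in (-34.6,85.4,205.4): print(t,[proj(q,[*(a+.084*np.array([np.cos(np.radians(t)),np.sin(np.radians(t))])),.14])])
print(proj(q,[*a,.153]),proj(q,[.5924,-.2814,.106]))
w=bot.grab_frame("wrist");save(w,"w0.png")
```

```text
bottom corner top/scene [ 0.2497 -0.0888  0.    ] [ 0.3208 -0.0365  0.    ]
top near right (array([ 0.3032, -0.0771,  0.1995]), np.float64(0.011516474285253786))
top far right (array([ 0.7048, -0.0688,  0.2126]), np.float64(0.00251617330332814))
top near left (array([0.2883, 0.1847, 0.2173]), np.float64(0.007748109802910137))
knob (array([0.5152, 0.0587, 0.2694]), np.float64(0.0052180036468483515))
-34.6 [[np.float64(326.75943218723455), np.float64(183.02463951716095)]]
85.4 [[np.float64(271.38891045096364), np.float64(170.64391835001354)]]
205.4 [[np.float64(267.43064271892683), np.float64(197.98391427942212)]]
[np.float64(288.6734753892874), np.float64(177.71877741237267)] [np.float64(336.420078718027), np.float64(187.7253226477993)]
```

View pics/w0.png

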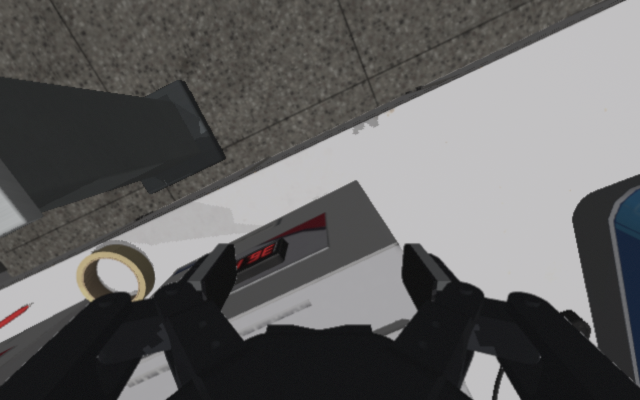

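The wrist camera looks down in front of the boxes at the arm's start: tape roll at (115,270), box front at about (300,260). The boxes are about 0.21 m tall and their knobs reach about 0.27 m. I'll lift high, close the fingers, and go over them.

carry_out:
  rows:
    - [[0, 0, -0.04, 0], [0, 0, -0.08, 0], [0, 0, -0.12, 0], [0, 0, -0.16, 0], [0, 0, -0.2, 0], [-0.04, -0.03, -0.2, 0], [-0.07, -0.06, -0.2, 0], [-0.1, -0.08, -0.2, 0], [-0.13, -0.1, -0.2, 0], [-0.16, -0.13, -0.2, 0], [-0.19, -0.15, -0.2, 0], [-0.22, -0.18, -0.2, 0]]
  grip: 0

```text
clock: 2.5
position: [0.3849, 0.3134, 0.4313]
tool_rot: [3.141, -0.0, 2.715]
force: [1.7, -0.2, 0.0]
grip_width: 0.0003
finger_force: 0.0
```

```bash
cat >> h.py <<'E'
def to(x,y,z,s=None):
    s=s or bot.observe();P=np.array(s["position"]);w=s["tool_rot"][2]
    d=np.array([x,y,z])-P;return np.round([np.cos(w)*d[0]+np.sin(w)*d[1],np.sin(w)*d[0]-np.cos(w)*d[1],-d[2]],4)
AX=np.array([.4727,-.2575])
def pol(r,t): return AX+r*np.array([np.cos(np.radians(t)),np.sin(np.radians(t))])
E
python3 - <<'E'
from h import *
s=bot.observe();print(s["clock"],s["position"],s["tool_rot"],s["qpos"],s["grip_width"])
print(to(.42,.25,.42),to(.52,0,.42),to(*pol(.057,0),.42))
E
```

```text
2.5 [0.38490412 0.31343371 0.43133123] [ 3.14101750e+00 -2.79833978e-06  2.71510231e+00] [-0.88370362  0.15119027  0.09494926  1.62451135 -0.01479102  1.36604508
  0.3574747 ] 0.0002564572396847003
[-0.0582 -0.0432  0.0113] [-0.2527 -0.2295  0.0113] [-0.368  -0.4599  0.0113]
```

carry_out:
  rows:
    - [[-0.03, -0.025, 0, 6], [-0.06, -0.05, 0, 12], [-0.09, -0.08, 0, 18], [-0.12, -0.11, 0, 24], [-0.15, -0.135, 0, 30], [-0.18, -0.16, 0, 36], [-0.21, -0.19, 0, 42], [-0.24, -0.22, 0, 48], [-0.26, -0.25, 0, 54], [-0.275, -0.28, 0, 60], [-0.29, -0.31, 0, 66], [-0.31, -0.34, 0, 72]]

```text
clock: 3.5
position: [0.5251, -0.1247, 0.4317]
tool_rot: [3.141, -0.0, 1.453]
force: [0.8, 0.5, 0.3]
grip_width: 0.0001
finger_force: 0.0
```

Run:
```python
from h import *
s=bot.observe();print(s["clock"],s["position"],s["tool_rot"],s["qpos"])
print(to(*pol(.057,0),.25))
```

```text
3.5 [ 0.52512396 -0.12466903  0.43166488] [ 3.14102794e+00 -4.86617892e-04  1.45313767e+00] [-0.31817731  0.25933718  0.57802603  1.54057703 -0.1436505   1.38375534
  0.15355467]
[-0.1314  0.0201  0.1817]
```

carry_out:
  rows:
    - [[-0.03, 0.005, 0, 4.6], [-0.07, 0.01, 0, 4.6], [-0.1, 0.015, 0, 4.6], [-0.127, 0.02, 0.04, 4.6], [-0.127, 0.02, 0.08, 4.6], [-0.127, 0.02, 0.12, 4.6], [-0.127, 0.02, 0.15, 4.6], [-0.127, 0.02, 0.18, 4.6], [-0.127, 0.02, 0.2, 4.6], [-0.127, 0.02, 0.2, 4.6], [-0.127, 0.02, 0.2, 4.6]]

```text
clock: 4.42
position: [0.5311, -0.2516, 0.2314]
tool_rot: [-3.14, 0.0, 1.378]
force: [-0.1, -0.8, 0.9]
grip_width: 0.0002
finger_force: 0.0
```

Run:
```python
from h import *
s=bot.observe();print(s["clock"],s["position"],s["tool_rot"],s["qpos"],s["force"])
q=bot.grab_frame("scene");cv2.imwrite("pics/s1.png",cv2.resize(q["pixels"][80:280,180:420,::-1],(720,600),interpolation=cv2.INTER_CUBIC))
print(proj(q,s["position"]))
print(to(*pol(.057,5),.128))
for t in range(5,-170,-10): print(t,to(*pol(.057,t),.128),end=" ")
```

```text
4.4167 [ 0.5310853  -0.25162421  0.23137168] [-3.14047726e+00  9.80504076e-05  1.37767556e+00] [-0.04071433  0.52010654  0.55647026  1.72223768 -0.318551    0.99170157
  0.4399766 ] [-0.14652045 -0.75822822  0.89923742]
[np.float64(308.9072125357889), np.float64(137.87653315932172)]
[-0.001  -0.002   0.1045]
5 [-0.001  -0.002   0.1045] -5 [-1.080e-02 -1.000e-04  1.045e-01] -15 [-2.070e-02  1.000e-04  1.045e-01] -25 [-0.0305 -0.0014  0.1045] -35 [-0.0399 -0.0047  0.1045] -45 [-0.0486 -0.0095  0.1045] -55 [-0.0563 -0.0157  0.1045] -65 [-0.0629 -0.0232  0.1045] -75 [-0.068  -0.0317  0.1045] -85 [-0.0716 -0.041   0.1045] -95 [-0.0735 -0.0507  0.1045] -105 [-0.0737 -0.0607  0.1045] -115 [-0.0721 -0.0705  0.1045] -125 [-0.0689 -0.0799  0.1045] -135 [-0.0641 -0.0886  0.1045] -145 [-0.0578 -0.0963  0.1045] -155 [-0.0504 -0.1028  0.1045] -165 [-0.0418 -0.108   0.1045]
```

View pics/s1.png

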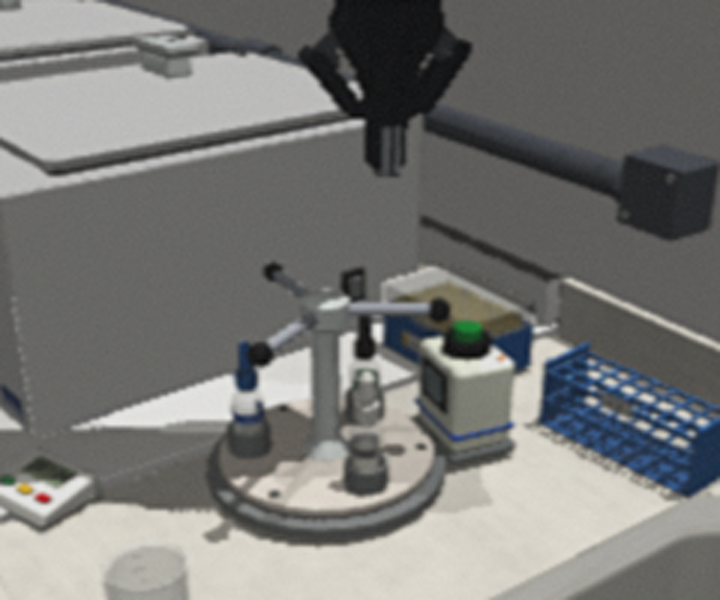

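carry_out:
  rows:
    - [[-0.001, -0.002, 0.04, 0], [-0.001, -0.002, 0.07, 0], [-0.001, -0.002, 0.095, 0], [-0.001, -0.002, 0.104, 0], [-0.001, -0.002, 0.104, 0], [-0.006, -0.001, 0.104, 0], [-0.011, 0, 0.104, 0], [-0.016, 0, 0.104, 0], [-0.021, 0, 0.104, 0], [-0.0255, -0.001, 0.104, 0], [-0.0305, -0.0015, 0.104, 0], [-0.0305, -0.0015, 0.104, 0]]

```text
clock: 5.47
position: [0.5234, -0.2825, 0.1276]
tool_rot: [3.141, 0.0, 1.377]
force: [0.0, -0.4, 0.4]
grip_width: -0.0
finger_force: 0.0
```

Run:
```python
from h import *
s=bot.observe();print(s["clock"],s["position"],s["tool_rot"][2],s["force"])
q=bot.grab_frame("scene");cv2.imwrite("pics/s2.png",cv2.resize(q["pixels"][80:280,180:420,::-1],(720,600),interpolation=cv2.INTER_CUBIC))
for t in range(-32,-182,-7): print(t,to(*pol(.057,t),.128)[:2].round(3))
```

```text
5.4667 [ 0.52344051 -0.28246824  0.12760463] 1.3766913189962953 [ 0.03320706 -0.41578688  0.41782482]
-32 [-0.006 -0.001]
-39 [-0.012 -0.004]
-46 [-0.018 -0.008]
-53 [-0.024 -0.012]
-60 [-0.029 -0.017]
-67 [-0.033 -0.023]
-74 [-0.036 -0.029]
-81 [-0.039 -0.035]
-88 [-0.041 -0.042]
-95 [-0.042 -0.049]
-102 [-0.043 -0.056]
-109 [-0.042 -0.062]
-116 [-0.041 -0.069]
-123 [-0.039 -0.076]
-130 [-0.036 -0.082]
-137 [-0.032 -0.088]
-144 [-0.028 -0.094]
-151 [-0.022 -0.098]
-158 [-0.017 -0.102]
-165 [-0.011 -0.106]
-172 [-0.004 -0.108]
-179 [ 0.002 -0.11 ]
```

View pics/s2.png

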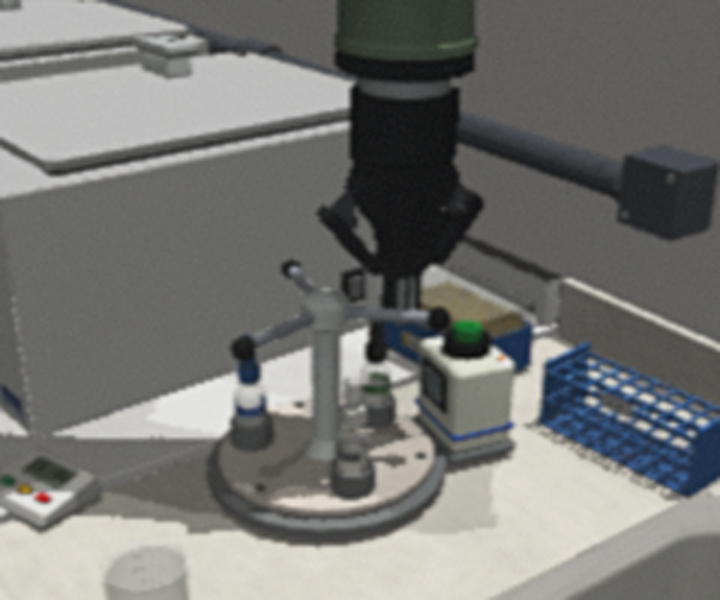

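The finger sits behind the spoke near (405,300), clear of the bottles, and the carousel has turned a little clockwise. I'll continue along the arc.

carry_out:
  rows:
    - [[-0.006, -0.001, 0, 0], [-0.012, -0.004, 0, 0], [-0.018, -0.008, 0, 0], [-0.024, -0.012, 0, 0], [-0.029, -0.017, 0, 0], [-0.033, -0.023, 0, 0], [-0.036, -0.029, 0, 0], [-0.039, -0.035, 0, 0], [-0.041, -0.042, 0, 0], [-0.042, -0.049, 0, 0], [-0.043, -0.056, 0, 0], [-0.042, -0.062, 0, 0]]

```text
clock: 6.52
position: [0.4541, -0.3108, 0.1274]
tool_rot: [3.142, 0.0, 1.377]
force: [3.7, 0.4, -0.2]
grip_width: -0.0003
finger_force: 1.0
```

Run:
```python
from h import *
s=bot.observe();print(s["clock"],s["position"],s["tool_rot"][2],s["force"])
for t in range(-109,-182,-6): print(t,to(*pol(.057,t),.128).round(4))
```

```text
6.5167 [ 0.45409903 -0.31078192  0.12739321] 1.377403866916343 [ 3.67357589  0.36382195 -0.23585442]
-109 [-0.0006  0.0002 -0.0006]
-115 [ 0.0005 -0.0057 -0.0006]
-121 [ 0.0023 -0.0114 -0.0006]
-127 [ 0.0046 -0.0169 -0.0006]
-133 [ 0.0075 -0.0221 -0.0006]
-139 [ 0.0109 -0.027  -0.0006]
-145 [ 0.0148 -0.0315 -0.0006]
-151 [ 0.0192 -0.0356 -0.0006]
-157 [ 0.0239 -0.0392 -0.0006]
-163 [ 0.029  -0.0423 -0.0006]
-169 [ 0.0344 -0.0448 -0.0006]
-175 [ 0.0401 -0.0468 -0.0006]
-181 [ 0.0459 -0.0481 -0.0006]
```

Go to about -161°, a bit short of the goal, and measure there.

carry_out:
  rows:
    - [[0.0005, -0.0057, 0, 0], [0.0023, -0.0114, 0, 0], [0.0046, -0.0169, 0, 0], [0.0075, -0.0221, 0, 0], [0.011, -0.027, 0, 0], [0.015, -0.0315, 0, 0], [0.019, -0.0355, 0, 0], [0.024, -0.039, 0, 0], [0.0265, -0.041, 0, 0], [0.0265, -0.041, 0, 0]]

```text
clock: 7.35
position: [0.4195, -0.2758, 0.1273]
tool_rot: [-3.141, -0.001, 1.379]
force: [0.4, 0.6, 0.3]
grip_width: -0.0001
finger_force: 0.0
```

Run:
```python
from h import *
np.set_printoptions(precision=4,suppress=True)
s=bot.observe();print(s["clock"],s["position"],s["tool_rot"][2],s["force"])
q=bot.grab_frame("scene");p=bot.grab_frame("top")
a=p["pixels"][150:320,240:440,::-1];b=q["pixels"][110:280,200:400,::-1]
cv2.imwrite("pics/s3.png",cv2.resize(cv2.hconcat([a,b]),(800,340),interpolation=cv2.INTER_CUBIC))
for pic in (p,q):
  for r in bot.spot_point(pic,"spoke_a")[:3]:
    X=atz(pic,r["position"],.14)[:2]-AX;print(r["conf"],np.hypot(*X),np.degrees(np.arctan2(X[1],X[0])))
for t in range(-161,-190,-4): print(t,to(*pol(.057,t),.128).round(4))
```

```text
7.35 [ 0.4195 -0.2758  0.1273] 1.3785328867271465 [0.4203 0.5918 0.3298]
0.87 0.05567002634224019 63.50465442734901
0.84 0.05791023133010042 -58.02908251318882
0.92 0.0561733605675241 175.19622957667877
0.7 0.05693502053333108 -60.43852613039496
0.6 0.06699253129438083 64.9129412907295
-161 [ 0.0005 -0.0012 -0.0007]
-165 [ 0.004  -0.003  -0.0007]
-169 [ 0.0076 -0.0047 -0.0007]
-173 [ 0.0114 -0.006  -0.0007]
-177 [ 0.0152 -0.0071 -0.0007]
-181 [ 0.0191 -0.008  -0.0007]
-185 [ 0.023  -0.0085 -0.0007]
-189 [ 0.027  -0.0088 -0.0007]
```

View pics/s3.png

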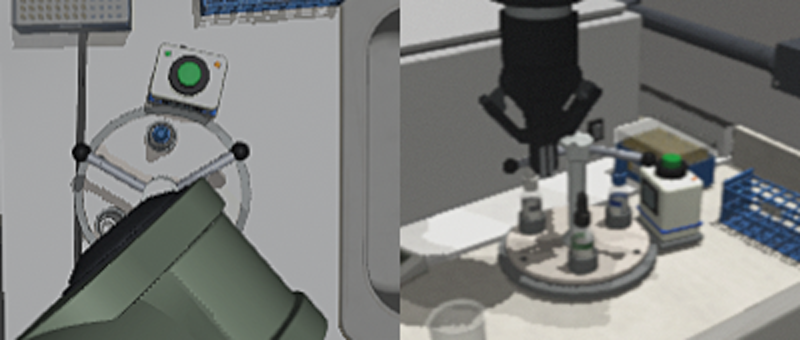

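The top view shows the blue bottle at (320,217), close to the window, and two free balls at (280,226) and (360,225). I'll get the angle precisely from the ball blobs.

```bash
cat >> h.py <<'E'
def blob(im,u,v,dark=True):
    u0,v0=int(u)-8,int(v)-8;g=im[v0:v0+17,u0:u0+17].astype(int).max(2)
    w=np.clip(75-g,0,40);w[np.hypot(*(np.mgrid[:17,:17]-8))>7.5]=0
    V,U=np.mgrid[:17,:17];return (w*U).sum()/w.sum()+u0,(w*V).sum()/w.sum()+v0
def ang(p,px,z=.14):
    X=atz(p,px,z)[:2]-AX;return round(float(np.hypot(*X)),4),round(float(np.degrees(np.arctan2(X[1],X[0]))),2)
E
python3 - <<'E'
from h import *
p=bot.grab_frame("top")
im0=cv2.imread("pics/top0.png")[:,:,::-1]
for u,v in [(347,212),(275,244),(340,291)]: b=blob(im0,u,v);b=blob(im0,*np.round(b));print("old",b,ang(p,b))
for u,v in [(280,226),(360,225)]: b=blob(p["pixels"],u,v);b=blob(p["pixels"],*np.round(b));print("new",b,ang(p,b))
hsv=cv2.cvtColor(p["pixels"],cv2.COLOR_RGB2HSV);h=hsv[:,:,0].astype(int)
m=(hsv[:,:,1]>100)&(abs(h-65)<25);m[:172]=0;m[202:]=0;m[:,:322]=0;m[:,348:]=0
v,u=np.nonzero(m);print("btn",u.mean(),v.mean(),ang(p,(u.mean(),v.mean()),.106))
m=(hsv[:,:,1]>110)&(abs(h-108)<14);m[:208]=0;m[226:]=0;m[:,:310]=0;m[:,330:]=0
v,u=np.nonzero(m);print("blue",u.mean(),v.mean(),len(u),ang(p,(u.mean(),v.mean()),.10),ang(p,(u.mean(),v.mean()),.115))
# reader roof edges
g=p["pixels"];m=(g.min(2)>150).astype(np.uint8);roi=np.zeros_like(m);roi[169:206,312:356]=m[169:206,312:356]
c=max(cv2.findContours(roi,0,2)[0],key=cv2.contourArea);print(cv2.minAreaRect(c))
E
```

```text
old (np.float64(346.5291618385477), np.float64(210.95867130166087)) (0.0848, -33.68)
old (np.float64(274.3270389714745), np.float64(243.82764162314183)) (0.0849, 84.53)
old (np.float64(339.01402243589746), np.float64(290.8517628205128)) (0.0832, -154.92)
new (np.float64(279.9614315496873), np.float64(225.6184850590688)) (0.0857, 60.95)
new (np.float64(359.5671306690615), np.float64(225.13066906151775)) (0.0843, -57.81)
btn 333.9593495934959 186.21951219512195 (0.122, -11.34)
blue 320.1454545454545 216.6909090909091 55 (0.0608, 1.57) (0.0602, 1.47)
((333.5, 187.0), (36.0, 43.0), 90.0)
```

carry_out:
  rows:
    - [[0.0035, -0.003, 0, 0], [0.007, -0.0045, 0, 0], [0.0105, -0.006, 0, 0], [0.0105, -0.006, 0, 0], [0.0105, -0.006, 0, 0]]

```text
clock: 8.02
position: [0.4159, -0.2648, 0.1273]
tool_rot: [-3.141, -0.0, 1.378]
force: [1.5, -0.4, -0.5]
grip_width: -0.0001
finger_force: 0.0
```

```bash
cat > m.py <<'E'
from h import *
def meas(guess):
    s=bot.observe();X=s["position"][:2]-AX
    p=bot.grab_frame("top");im=p["pixels"]
    print(s["clock"],"finger",np.hypot(*X),np.degrees(np.arctan2(X[1],X[0])),s["force"])
    for u,v in guess:
        for _ in range(3): u,v=blob(im,round(u),round(v))
        print("ball",u,v,ang(p,(u,v)))
    hsv=cv2.cvtColor(im,cv2.COLOR_RGB2HSV);h=hsv[:,:,0].astype(int)
    m=(hsv[:,:,1]>110)&(abs(h-108)<14);m[:206]=0;m[226:]=0;m[:,:312]=0;m[:,340:]=0
    v,u=np.nonzero(m);print("blue",u.mean(),v.mean(),len(u),ang(p,(u.mean(),v.mean()),.11));return p
E
python3 - <<'E'
from m import *
p=meas([proj(p0,[*pol(.084,t),.14]) for p0 in [bot.grab_frame("top")] for t in (50,-70)])
E
```

```text
8.0667 finger 0.057243074600352835 -172.49392892632142 [ 0.7578138  -0.28908437 -0.02042164]
ball 283.78747628083494 218.93295382669197 (0.0869, 51.6)
ball 363.35733099209835 232.83318700614575 (0.0843, -68.51)
blue 325.7818181818182 217.29090909090908 55 (0.0601, -8.78)
```

carry_out:
  rows:
    - [[0.001, -0.0003, 0, 0], [0.002, -0.0005, 0, 0], [0.0025, -0.0006, 0, 0], [0.0025, -0.0006, 0, 0], [0.0025, -0.0006, 0, 0]]

```text
clock: 8.53
position: [0.4159, -0.2626, 0.1273]
tool_rot: [-3.142, -0.0, 1.378]
force: [0.5, -1.5, 0.4]
grip_width: -0.0001
finger_force: 0.3
```

Run:
```python
from m import *
from scipy.optimize import least_squares
p=bot.grab_frame("top")
p=meas([proj(p,[*pol(.084,t),.14]) for t in (49,-71)])
cfg=[(0,(346.53,210.96),-34.6),(0,(274.33,243.83),85.4),(0,(339.01,290.85),-154.6),(1,(279.96,225.62),61.5),(1,(359.57,225.13),-58.5),(2,(283.79,218.93),51.5),(2,(363.36,232.83),-68.5)]
ph=[0,0,0]
def f(v):
    r=[]
    for c,px,t in cfg:
        t=np.radians(t+v[2+c]);r+=list(atz(p,px,.14)[:2]-v[:2]-v[5]*np.array([np.cos(t),np.sin(t)]))
    return r
v=least_squares(f,[*AX,0,0,0,.084]).x;print(v)
b=atz(p,(333.96,186.22),.106)[:2]-v[:2];print("station yaw",np.degrees(np.arctan2(b[1],b[0])),np.hypot(*b), "cups cfg2",-8.5+v[4])
```

```text
8.5833 finger 0.0570625014113423 -174.8306058953174 [ 0.87910277 -1.26373207  0.50115559]
ball 284.56507304116866 217.92729083665338 (0.087, 50.06)
ball 363.6677004873726 233.95968099246787 (0.0841, -69.96)
blue 326.58181818181816 217.29090909090908 55 (0.0604, -10.21)
[ 0.47362531 -0.25656173 -0.0894399  -0.24688206 -0.31560908  0.08460162]
station yaw -11.863238421850124 0.1213099813498852 cups cfg2 -8.815609077366865
```

carry_out:
  rows:
    - [[0.0007, -0.0002, 0, 0], [0.0015, -0.0003, 0, 0], [0.0015, -0.0003, 0, 0], [0.0015, -0.0003, 0, 0]]

```text
clock: 8.97
position: [0.4159, -0.2611, 0.1273]
tool_rot: [-3.142, 0.0, 1.378]
force: [1.0, -0.9, 0.4]
grip_width: 0.0
finger_force: 0.4
```

```bash
sed -i 's/^AX=.*/AX=np.array([.4736,-.2566])/' h.py
python3 - <<'E'
from m import *
p=bot.grab_frame("top")
p=meas([proj(p,[*pol(.084,t),.14]) for t in (48,-72)])
E
```

```text
9.0167 finger 0.05791223670706287 -175.5902077936858 [ 1.60139102 -0.53438557  1.02807143]
ball 285.78114958943235 216.86469118172081 (0.0854, 48.17)
ball 364.04607283896445 235.32514260640633 (0.0846, -72.5)
blue 327.49122807017545 217.42105263157896 57 (0.0598, -12.89)
```

carry_out:
  rows:
    - [[-0.006, 0, 0, 0], [-0.012, 0, 0, 0], [-0.012, 0, -0.03, 0], [-0.012, 0, -0.07, 0], [-0.012, 0, -0.1, 0], [-0.05, 0.01, -0.1, 0], [-0.09, 0.02, -0.1, 0], [-0.13, 0.03, -0.1, 0], [-0.17, 0.03, -0.1, 0], [-0.2, 0.03, -0.1, 0], [-0.2, 0.03, -0.1, 0]]

```text
clock: 9.98
position: [0.4032, -0.4695, 0.2272]
tool_rot: [-3.14, 0.003, 1.372]
force: [-0.2, -0.3, 0.9]
grip_width: 0.0003
finger_force: 0.0
```

Run:
```python
from m import *
p=bot.grab_frame("top")
p=meas([proj(p,[*pol(.084,t),.14]) for t in (48,-72,168)])
print(bot.observe()["position"])
cv2.imwrite("pics/s4.png",cv2.resize(p["pixels"][150:310,250:410,::-1],(600,600),interpolation=cv2.INTER_CUBIC))
```

```text
10.0333 finger 0.22109458204763618 -108.22816004183368 [ 0.64181019  0.34615056 -0.64581739]
ball 285.8432974378017 216.85443743037504 (0.0853, 48.11)
ball 364.0257417102967 235.3215532286213 (0.0845, -72.49)
ball 309.2471308339709 293.78156082631983 (0.0843, 167.72)
blue 327.5344827586207 217.48275862068965 58 (0.0597, -12.99)
[ 0.40554279 -0.46459106  0.22681065]
```

View pics/s4.png

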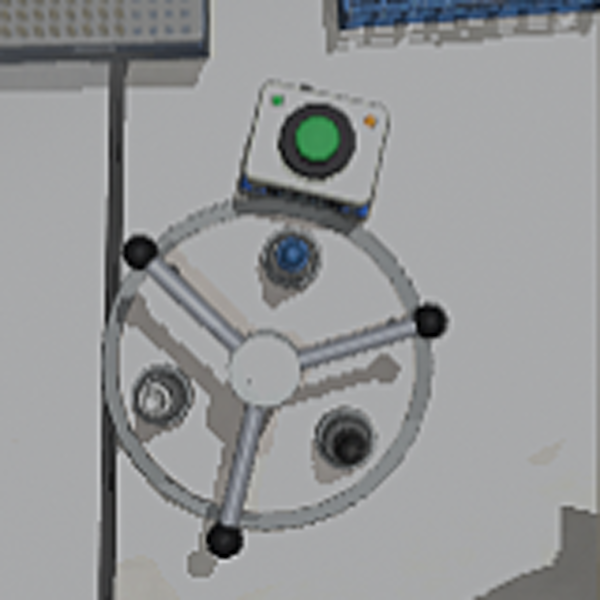

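The top view shows the blue bottle at crop (291,255), in line with the reader window and button. The measured error is about 0.5°, so I'll press the button next.

Run:
```python
from h import *
s=bot.observe();print(s["clock"],s["position"],s["tool_rot"]);print(to(.592,-.2815,.2))
```

```text
10.0833 [ 0.40554279 -0.46459106  0.22681065] [-3.14056937e+00  5.57048951e-05  1.37514230e+00]
[0.2158 0.1473 0.0268]
```

carry_out:
  rows:
    - [[0.03, 0.02, 0, 0], [0.06, 0.04, 0, 0], [0.09, 0.06, 0, 0], [0.12, 0.08, 0, 0], [0.15, 0.1, 0, 0], [0.18, 0.12, 0, 0], [0.2, 0.135, 0, 0], [0.216, 0.147, 0.03, 0], [0.216, 0.147, 0.06, 0], [0.216, 0.147, 0.09, 0], [0.216, 0.147, 0.105, 0], [0.216, 0.147, 0.105, 0]]

```text
clock: 11.08
position: [0.5912, -0.2772, 0.119]
tool_rot: [-3.136, -0.001, 1.379]
force: [-1.0, 1.1, -0.7]
grip_width: 0.0
finger_force: 0.0
```

Run:
```python
from h import *
s=bot.observe();print(s["clock"],s["position"],s["tool_rot"],s["force"]);print(to(.592,-.2815,.106))
```

```text
11.0833 [ 0.59121801 -0.2772083   0.11895359] [-3.13640601e+00 -1.36880640e-03  1.37937851e+00] [-0.97814632  1.12327277 -0.6772871 ]
[-0.0041  0.0016  0.013 ]
```

carry_out:
  rows:
    - [[0, 0, 0, 0], [0, 0, 0, 0], [0, 0, 0.006, 0], [0, 0, 0.012, 0], [0, 0, 0.016, 0], [0, 0, 0.018, 0], [0, 0, 0.018, 0]]

```text
clock: 11.67
position: [0.5927, -0.2792, 0.104]
tool_rot: [-3.141, -0.0, 1.378]
force: [-0.9, 1.4, 2.7]
grip_width: -0.0001
finger_force: 1.3
```

Run:
```python
from h import *
s=bot.observe();print(s["clock"],s["position"],s["tool_rot"],s["force"]);print(to(.592,-.2815,.1))
```

```text
11.6667 [ 0.59271674 -0.27922525  0.10402139] [-3.14149507e+00 -2.29994871e-04  1.37788623e+00] [-0.93001959  1.39604985  2.65881917]
[-0.0024 -0.0003  0.004 ]
```

carry_out:
  rows:
    - [[0, 0, 0.002, 0], [0, 0, 0.004, 0], [0, 0, 0.0055, 0], [0, 0, 0.0055, 0], [0, 0, 0.0055, 0]]

```text
clock: 12.08
position: [0.5929, -0.2794, 0.0999]
tool_rot: [3.141, -0.0, 1.378]
force: [-5.1, 4.9, 18.8]
grip_width: -0.0001
finger_force: 9.7
```

Bottomed out: 18.8 N at z = 0.0999 m. Now release, rise and move clear.

carry_out:
  rows:
    - [[0, 0, -0.005, 0], [0, 0, -0.01, 0], [0, 0, -0.03, 0], [0, 0, -0.06, 0], [0, 0, -0.1, 0], [0, 0, -0.14, 0], [-0.03, -0.02, -0.14, 0], [-0.06, -0.04, -0.14, 0], [-0.1, -0.06, -0.14, 0], [-0.14, -0.08, -0.14, 0], [-0.18, -0.1, -0.14, 0], [-0.2, -0.12, -0.14, 0]]

```text
clock: 13.08
position: [0.4348, -0.4551, 0.2389]
tool_rot: [-3.142, 0.001, 1.377]
force: [1.1, -0.7, -0.5]
grip_width: 0.0001
finger_force: 0.0
```

Run:
```python
from m import *
p=bot.grab_frame("top")
p=meas([proj(p,[*pol(.084,t),.14]) for t in (48,-72,168)])
q=bot.grab_frame("scene")
cv2.imwrite("pics/s5.png",cv2.resize(cv2.hconcat([p["pixels"][110:310,240:440,::-1],q["pixels"][110:310,200:400,::-1]]),(800,400),interpolation=cv2.INTER_CUBIC))
```

```text
13.1333 finger 0.20832761460914956 -102.77156126738586 [-8.32661472 -6.75732501 -0.52294207]
ball 285.84138187221396 216.84918276374444 (0.0853, 48.1)
ball 364.02713347921224 235.32516411378555 (0.0845, -72.49)
ball 309.2396887159533 293.80622568093384 (0.0844, 167.72)
blue 327.49122807017545 217.42105263157896 57 (0.0598, -12.89)
```

View pics/s5.png

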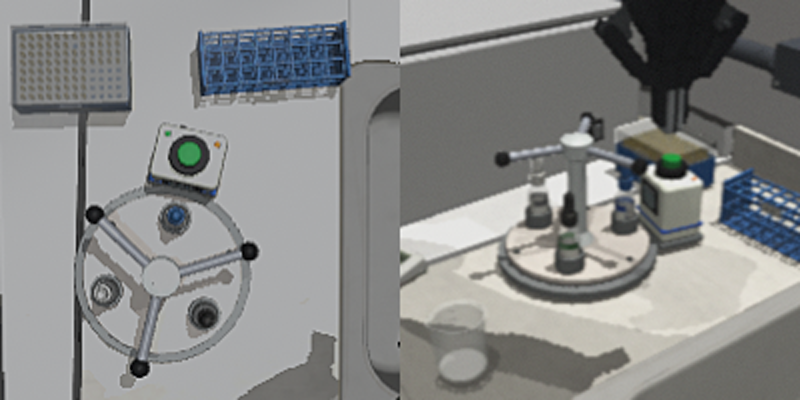

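The blue bottle is still in line with the reader, the button is up again, and the bystanders look unmoved. I'll let the arm settle, then hand in.

carry_out:
  rows:
    - [[0, 0, 0, 0], [0, 0, 0, 0], [0, 0, 0, 0], [0, 0, 0, 0], [0, 0, 0, 0], [0, 0, 0, 0]]

```text
clock: 13.73
position: [0.4369, -0.4523, 0.2388]
tool_rot: [-3.142, -0.0, 1.379]
force: [-0.4, 0.2, -0.4]
grip_width: -0.0002
finger_force: 0.0
```

```bash
python3 -c "
from workcell import bot
s=bot.observe();print(s['position'],s['force']);print(bot.job_done())"
```

```text
[ 0.43690559 -0.45227189  0.23876195] [-0.3556424   0.21692422 -0.40995008]
the job is handed in; nothing more can be done
None
```

The job is handed in at about 14 s on the robot's clock: the blue-capped bottle is in front of the reader's window to within about 1° by the camera, the green button was then pressed to its stop and came back up, and the hand is clear.

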